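Press the foil sample onto its puck

ROBOT

A 6-joint arm with a two-finger parallel gripper is mounted at the origin on a cart in front of the work surface, level with it; the furniture and walls round the work are solid. World frame = base frame: x ahead of the robot, y to its left, z up, the work surface at z = 0. Lengths are in mm, angles in rad, forces in N, time in s.
With the tool pointing down it reaches from about 350 to 1000 mm from the base axis. Payload 7.1 kg.
Tool frame: the origin (TCP) lies midway between the tips of the shut fingers; the grasp point (between the pads) lies 19 mm behind it; z points along the fingers, y is the line along which they close (so a half turn about z gives the same grasp; the last joint's range is limited). The gripper opens to 85 mm and grips with 20 to 120 N. Pads are 22 mm wide; open, the fingers measure 114 mm over their backs; the gripper's body (76 mm by 85 mm) begins 54 mm behind the grasp point. The pads swing forward as they close: fully open they stand 13 mm farther back than shut.
Start: joints at [-1.174, 0.423, 1.63, -0, 1.089, -0.019], TCP at [252.466, -571.722, 231.319] pointing down, gripper open.
Joint ranges: [-3, 3], [-0.9, 2.11], [0.09, 2.58], [-1.31, 4.45], [0.11, 2.69], [-2.54, 2.54]. Speed limits (rad/s): [2.39, 2.39, 3.01, 3.14, 3.14, 3.14].

INTERFACE

Orientations are given as a rotation vector (axis times angle).
In Python, from plant import get_state, get_image, close_job gives the robot as it stands.
- The arm moves only by the shell command python3 -m crank 'ROWS'. ROWS is text: rows parted by semicolons, each of 5 numbers parted by spaces: the opening, from 0 (shut) to 1 (fully open), then the shift along the tool's x, y, z as a fraction of full scale, then the turn about the tool's z as a fraction of full scale. A call has 1 to 8 rows; each row shifts and turns the commanded pose from where the row before left it, along the tool's axes as they then stand; what a row does not reach is not made up. Full scale, the value 1, is 0.025 m for a shift and 0.1 rad for a turn. A row lasts 1/10 s, in which the tool goes at most 50 mm and 8.59 degrees, less where a joint would pass 70% of its speed; a pose out of reach is approached as far as the arm can. A call with a number of a shift or a turn outside -1 to 1 is refused whole. A call with a gripper value outside its range is refused whole. The fingers move at their own pace and stop on an object; the grip force is fixed at half the most. Time passes only in rows, so rows that do not move let the fingers close. It gives the time, the measured TCP pose, the force, the opening and the grip force at its end, in the units of the state.
- get_state(): the state, without advancing time (a new reading comes with each control period).
- get_image(name): name is "scene" or "top" or "wrist"; returns a dict with "image" (480x640x3 uint8, red, green, blue), "z_map" (480x640 float32, mm along the optical axis (not along the pixel's ray), 0 where there is no reading), "K" (3x3 intrinsics, pixels), "pose" (4x4, takes a point from camera to world coordinates); the wrist camera has in their place "mount" (4x4, takes a point from camera to tool coordinates, whose origin is the TCP and whose axes are the flange's). Camera axes: x right, y up, looking along -z (the intrinsics and any distortion apply to the point x, -y, -z); pixel columns grow to the right and rows downward; lengths in mm; the calibration is good to about 2 mm. A picture is of the moment at which its call begins: read the wrist's pose just before it.
- close_job(): hands the job in; it is judged then, once.
The state is a dict: "clock": time; "joints": joint angles; "joint_velocities": joint speeds; "effort": joint torques, N m; "eef_pos": TCP position; "tcp_rot": TCP orientation; "contact_force": force on the tool from outside, world axes, zero at the start; "ft_torque": the same for the moment, N m; "finger_gap": finger opening in mm; "finger_force": force on a finger pad.
Only numpy, scipy, OpenCV 4.12 (cv2) and the standard library are available. Lean on these libraries where they do the work, as an engineer would, in place of code of your own. Each camera call takes 0.05 s, during which the arm holds its last target. There are 200 camera calls.

TASK

Two identical small hand presses stand on the bench, and one of them has the round sample puck with the foil on it lying under its ram. Push the round head of that press straight down to its stop, keep it down for about a second, then let it spring all the way back up. Leave the empty press unpressed and the puck lying in its nest.

Things in the scene. Friction and masses are not known exactly. Their poses are not given: they have to be found in the camera images.
- loaded_ram (a joint): Sprung ram of the press that holds the puck: 0 m = up (rest), 0.016 m = head down at its stop. About 3 N starts it, 11 N reaches the stop; it springs back when let go. Press (screwed down): grey base 110 x 76 x 14 mm, rear column, arm with a 28 mm wide guide whose collar tops out at 112 mm. A 20 mm rubber foot hangs over the nest and just reaches the puck at the stop.
- loaded_head (a point): Centre of the flat top of the grey round push head (42 mm across, flat part 36 mm, 13 mm thick) of the press that holds the puck. It moves with the ram: 141 mm above the bench when up, 125 mm at the stop. z points up; nothing is above it.
- empty_ram (a joint): Ram of the other press, identical but with an empty nest; same values and spring (0 = up, 0.016 m = down). Its head stands at least 0.13 m from the other one. It must stay up.
- foil_puck: Loose light round sample puck, 31 mm across, 11 mm high, a dark square of foil on top; origin at the centre of its underside. It lies straight below the head of one press, in its nest: a dark steel ring 34 mm inside, 6 mm high, on the base plate. A similar blank flange (40 mm, no foil) on the open bench is not part of the job.
Not all that is in view belongs to the job. What is shaped like the part that bears empty_ram but pink is not meant.

How it is judged (in metres and radians):
On the way:
1. the head of the press with the puck is held down at its stop (within 3 mm) for half a second (value of joint loaded_ram above 0.013 m), for 0.5 s.
At the end, for the whole second after the job is handed in: After the press, both heads are fully up again (within 3 mm) and the puck lies at rest in its nest, within 10 mm of where it was (value of joint each of loaded_ram, empty_ram below 0.003 m and distance of foil_puck from where it was at the start of the episode below 0.01 m and linear speed of foil_puck below 0.02 m/s); the robot touches nothing.
It fails at once if the ram of the empty press is pushed down by more than 6 mm (value of joint empty_ram above 0.006 m).
It also fails if it takes over 29 s, if anything falls off the work surface, if the arm or the gripper's body presses on something with over 40 N, if the wrist force passes 120 N, or if a joint passes its speed limit or range.

## Working session

There is one attempt and no reset: what is moved stays moved. The work goes in short steps, Python scripts to look and compute and a shell command to move; the robot and the scene stay as the last step left them, time stands still between calls to the robot, and variables do not carry over. Pictures are saved under pics/ and viewed, at most 10 in all, crops included, and the job is handed in when it is done.

```bash
mkdir -p pics
python3 - <<'E'
from plant import *
import cv2,numpy as np
s=get_state();print(s['clock'],s['eef_pos'],s['tcp_rot'],s['finger_gap'])
for n in("scene","top"):
    d=get_image(n);np.savez(f"{n}.npz",**d);cv2.imwrite(f"pics/{n}.png",d['image'][:,:,::-1]);print(d['K'],d['pose'],d.keys())
E
```

```text
0.0 [ 252.27547554 -571.22667623  230.52717518] [-3.07246403e+00 -6.48066901e-01  4.16591071e-04] 85.67280660652213
[[601.65220475   0.         319.16396665]
 [  0.         601.65220475 231.41651485]
 [  0.           0.           1.        ]] [[-8.54098099e-01  2.54358975e-01 -4.53671631e-01  5.11567013e+01]
 [-5.19855045e-01 -4.44899455e-01  7.29256613e-01  7.63372433e+02]
 [-1.63452966e-02  8.58700173e-01  5.12217575e-01  6.36321766e+02]
 [ 0.00000000e+00  0.00000000e+00  0.00000000e+00  1.00000000e+00]] dict_keys(['image', 'z_map', 'K', 'pose'])
[[540.76012868   0.         322.35562101]
 [  0.         540.76012868 235.75546374]
 [  0.           0.           1.        ]] [[-4.64803448e-01  8.49776100e-01 -2.48673148e-01  2.93174045e+02]
 [-8.85410034e-01 -4.45264475e-01  1.33373981e-01  1.18542608e+02]
 [ 2.61270262e-03  2.82170387e-01  9.59360749e-01  9.76038847e+02]
 [ 0.00000000e+00  0.00000000e+00  0.00000000e+00  1.00000000e+00]] dict_keys(['image', 'z_map', 'K', 'pose'])
```

View pics/scene.png

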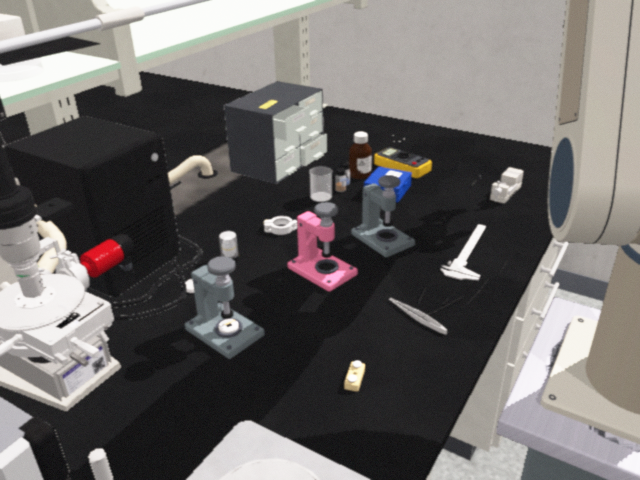

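View pics/top.png

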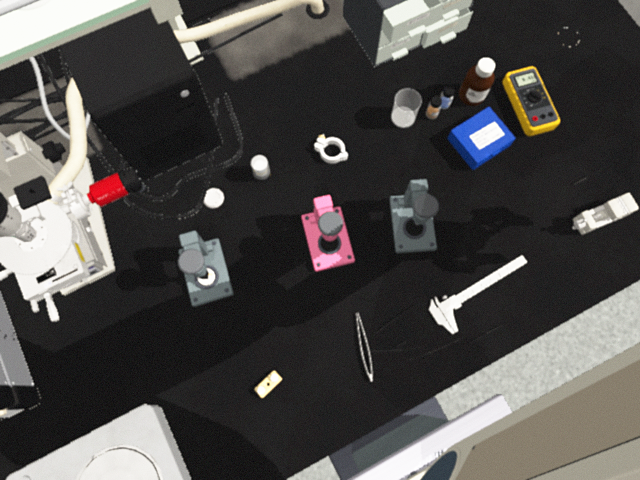

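The scene view shows three presses. The grey one at (228,300) has a white puck with a dark square at (228,326), the pink one is a decoy, and the other grey one at (385,220) is empty. In the top view the loaded head is at about (191,262) and the empty one at about (424,205).

```bash
cat > h.py <<'E'
import numpy as np
def ray(d,u,v,z):
    K,P=d['K'],d['pose'];r=P[:3,:3]@np.array([(u-K[0,2])/K[0,0],-(v-K[1,2])/K[1,1],-1]);o=P[:3,3]
    return o+r*(z-o[2])/r[2]
def zpt(d,u,v):
    K,P=d['K'],d['pose'];Z=float(d['z_map'][v,u])
    return P[:3,:3]@(Z*np.array([(u-K[0,2])/K[0,0],-(v-K[1,2])/K[1,1],-1]))+P[:3,3]
E
python3 - <<'E'
from h import *;import cv2
T=np.load('top.npz');S=np.load('scene.npz')
for n,d,bx in(("top",T,(165,235,222,295)),("scene",S,(200,250,240,285)),("topE",T,(405,185,445,225)),("sceneE",S,(370,170,405,205))):
    # height-based mask
    pts=[(u,v,*zpt(d,u,v)) for v in range(bx[1],bx[3]) for u in range(bx[0],bx[2])]
    p=np.array(pts);m=(p[:,4]>134)&(p[:,4]<150);q=p[m]
    if len(q)<10: print(n,len(q),p[:,4].max());continue
    c,w,a=cv2.minAreaRect(q[:,2:4].astype(np.float32));print(n,m.sum(),c,w,'z',np.median(q[:,4]),'px',q[:,:2].mean(0))
    print(ray(d,*q[:,:2].mean(0),141))
print('puck',ray(T,206,277,25),ray(S,228,326,25))
im=cv2.resize(S['image'][245:365,165:285,::-1],None,fx=5,fy=5,interpolation=2);cv2.imwrite('pics/c.png',im)
E
```

```text
top 524 (570.7955932617188, 206.86093139648438) (40.85224914550781, 39.8286247253418) z 140.44001733440575 px [190.63740458 260.80343511]
[569.95208267 206.86232219 141.        ]
scene 405 (567.7035522460938, 209.24134826660156) (40.76887512207031, 39.53485870361328) z 140.55602218504498 px [221.14320988 265.25432099]
[564.82808485 213.27420718 141.        ]
topE 484 (477.62945556640625, -172.84686279296875) (39.55830001831055, 41.05619812011719) z 140.94664117788824 px [425.98347107 205.59090909]
[ 476.45471605 -171.76776028  141.        ]
sceneE 217 (475.01129150390625, -170.2414093017578) (39.778221130371094, 39.147125244140625) z 140.35180480569494 px [389.2718894  180.65437788]
[ 472.38893566 -164.49638172  141.        ]
puck [568.25108532 206.82133053  25.        ] [566.11159372 212.91235942  25.        ]
```

View pics/c.png

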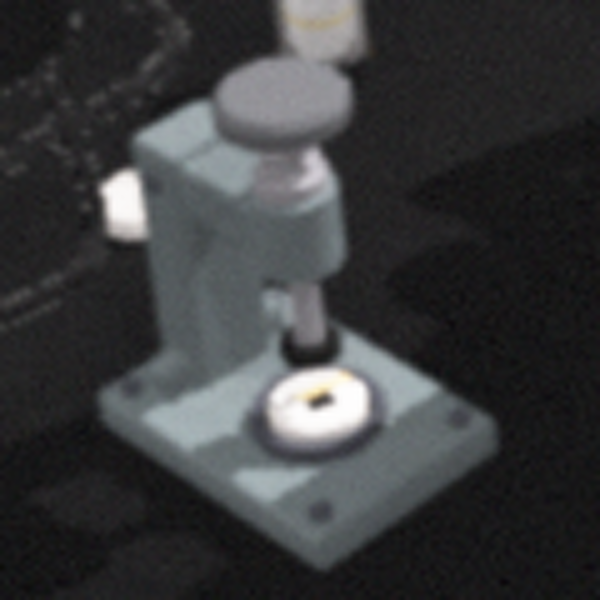

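The crop confirms it: foil puck in the nest of this press, head at about (569,208,141). Next I check for tall obstacles and compute the exact shift.

```bash
python3 - <<'E'
from h import *;from plant import get_state
from scipy.spatial.transform import Rotation as R
for n in('top','scene'):
    d=np.load(n+'.npz')
    p=np.array([zpt(d,u,v) for v in range(0,480,4) for u in range(0,640,4) if d['z_map'][v,u]>0])
    for lo,hi in((150,220),(220,350),(350,900)):
        q=p[(p[:,2]>lo)&(p[:,2]<hi)&(p[:,0]>300)]
        if len(q):
            r=np.hypot(q[:,0]-569,q[:,1]-208);o=r.argsort()[:1];print(n,lo,len(q),q[o].round(),r[o].round())
s=get_state();Rm=R.from_rotvec(s['tcp_rot']).as_matrix();print(Rm.round(3))
print(Rm.T@(np.array([569,208,230])-s['eef_pos'])/25)
E
python3 -m crank '0 0.5 -0.5 0 0; 0 0.9 -0.87 0 0; 0 0.9 -0.87 0 0; 0 0.9 -0.87 0 0; 0 0.9 -0.87 0 0; 0 0.9 -0.87 0 0; 0 0.9 -0.87 0 0; 0 0.9 -0.87 0 0'
```

```text
top 150 644 [[741. 247. 154.]] [176.]
top 220 838 [[713. 331. 264.]] [189.]
top 350 364 [[848. 213. 441.]] [279.]
scene 150 1327 [[744. 241. 152.]] [178.]
scene 220 1055 [[708. 332. 261.]] [186.]
scene 350 1318 [[708. 386. 425.]] [226.]
[[ 0.915  0.404 -0.001]
 [ 0.404 -0.915  0.001]
 [ 0.    -0.001 -1.   ]]
[ 24.18122073 -23.39720049   0.05720232]
clock: 0.9
eef_pos: [341.5, -350.0, 231.1]
tcp_rot: [-3.073, -0.648, 0.0]
contact_force: [0.6, 0.8, 1.1]
finger_gap: -0.1
finger_force: 0.0
```

```bash
python3 -m crank '0 0.9 -0.87 0 0; 0 0.9 -0.87 0 0; 0 0.9 -0.87 0 0; 0 0.9 -0.87 0 0; 0 0.9 -0.87 0 0; 0 0.9 -0.87 0 0; 0 0.9 -0.87 0 0; 0 0.9 -0.87 0 0' >/dev/null
python3 -m crank '0 0.9 -0.87 0 0; 0 0.9 -0.87 0 0; 0 0.9 -0.87 0 0; 0 0.9 -0.87 0 0; 0 0.8 -0.8 0 0; 0 0.5 -0.5 0 0; 0 0 0 0 0; 0 0 0 0 0'
python3 - <<'E'
from plant import *
import cv2,numpy as np
s=get_state();d=get_image('wrist');np.savez('w.npz',**d,pos=s['eef_pos'],rot=s['tcp_rot'])
cv2.imwrite('pics/w.png',d['image'][:,:,::-1]);print(s['eef_pos'],d['mount'])
E
```

```text
clock: 2.5
eef_pos: [498.7, 38.7, 231.0]
tcp_rot: [-3.073, -0.651, 0.002]
contact_force: [0.0, -0.5, -0.7]
finger_gap: -0.2
finger_force: 0.0
[498.69957566  38.72594879 231.03911265] [[-8.76811041e-04  9.61435477e-01  2.75029189e-01  7.00311685e+01]
 [ 9.99999615e-01  8.47277010e-04  2.26188817e-04  2.42459792e-01]
 [-1.55599565e-05  2.75029282e-01 -9.61435850e-01 -1.41969791e+02]
 [ 0.00000000e+00  0.00000000e+00  0.00000000e+00  1.00000000e+00]]
```

View pics/w.png

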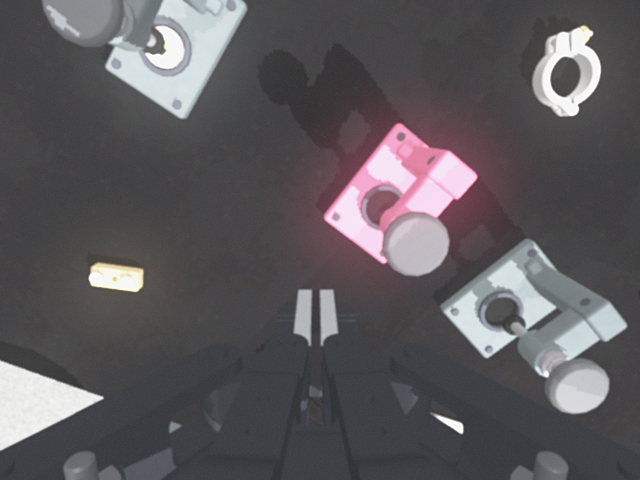

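The wrist view shows the loaded press at upper left (head ~(85,10), puck (165,47)), the pink press in the centre and the empty one at lower right. That matches the estimate, so I go the rest of the way.

```bash
python3 -m crank '0 0.75 -0.72 0 0; 0 0.8 -0.77 0 0; 0 0.8 -0.77 0 0; 0 0.8 -0.77 0 0; 0 0.8 -0.77 0 0; 0 0.8 -0.77 0 0; 0 0.56 -0.5 0 0; 0 0 0 0 0'
python3 -m crank '0 0 0 0 0; 0 0 0 0 0'
python3 - <<'E'
from plant import *
from h import *
from scipy.spatial.transform import Rotation as R
import cv2
s=get_state();d=get_image('wrist')
T=np.eye(4);T[:3,:3]=R.from_rotvec(s['tcp_rot']).as_matrix();T[:3,3]=s['eef_pos'];d['pose']=T@d['mount']
P=d['pose'];K=d['K'];vv,uu=np.mgrid[0:480,0:640];Z=d['z_map'].astype(float)
X=np.stack([(uu-K[0,2])/K[0,0]*Z,-(vv-K[1,2])/K[1,1]*Z,-Z],-1)@P[:3,:3].T+P[:3,3]
m=(abs(X[...,2]-141)<5)&(Z>0)&(np.hypot(X[...,0]-569,X[...,1]-208)<60)
q=X[m];print(m.sum(),cv2.minEnclosingCircle(q[:,:2].astype(np.float32)),np.median(q[:,2]),s['eef_pos'],s['contact_force'])
cv2.imwrite('pics/w2.png',d['image'][:,:,::-1])
E
```

```text
clock: 3.35
eef_pos: [570.5, 208.8, 231.2]
tcp_rot: [-3.073, -0.65, -0.001]
contact_force: [-1.0, -1.4, -0.4]
finger_gap: -0.1
finger_force: 0.0
clock: 3.55
eef_pos: [569.3, 206.7, 231.2]
tcp_rot: [3.074, 0.647, -0.001]
contact_force: [-0.1, -0.0, 0.2]
finger_gap: -0.2
finger_force: 0.0
3284 ((571.726806640625, 208.05250549316406), 21.00396728515625) 140.26630094814135 [569.31501845 206.68038477 231.1663157 ] [-0.10778606 -0.0302177   0.18860033]
```

View pics/w2.png

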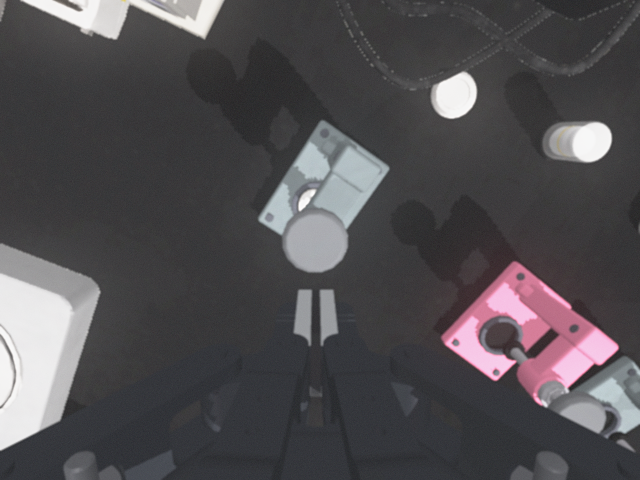

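The head is at (318,240), centred on (571.5,208) with radius 21.0 mm as specified, and it is straight below the tool bar about 2 mm. I descend.

```bash
python3 -m crank '0 0.1 0 0.4 0; 0 0 0 0.7 0; 0 0 0 0.7 0; 0 0 0 0.7 0; 0 0 0 0.5 0; 0 0 0 0.2 0; 0 0 0 0 0; 0 0 0 0 0'
python3 -m crank '0 0 0 0.2 0; 0 0 0 0.2 0; 0 0 0 0.1 0; 0 0 0 0.1 0; 0 0 0 0 0; 0 0 0 0 0'
```

```text
clock: 4.4
eef_pos: [572.6, 209.0, 151.8]
tcp_rot: [-3.074, -0.648, -0.001]
contact_force: [0.2, -0.1, -0.2]
finger_gap: 0.0
finger_force: 0.0
clock: 5.0
eef_pos: [572.5, 209.1, 136.8]
tcp_rot: [-3.074, -0.648, -0.001]
contact_force: [0.3, -0.8, 5.4]
finger_gap: 0.2
finger_force: 2.5
```

```bash
python3 -m crank '0 0 0 0.1 0; 0 0 0 0.1 0; 0 0 0 0.1 0; 0 0 0 0.1 0; 0 0 0 0.04 0; 0 0 0 0 0; 0 0 0 0 0'
python3 -m crank '0 0 0 0.03 0; 0 0 0 0.02 0; 0 0 0 0 0; 0 0 0 0 0'
```

```text
clock: 5.7
eef_pos: [572.6, 209.1, 126.4]
tcp_rot: [-3.074, -0.648, -0.002]
contact_force: [-2.4, -0.9, 9.5]
finger_gap: 0.0
finger_force: 5.1
clock: 6.1
eef_pos: [572.5, 209.1, 125.3]
tcp_rot: [-3.074, -0.648, -0.002]
contact_force: [-1.6, -0.6, 10.8]
finger_gap: -0.1
finger_force: 5.4
```

```bash
python3 -m crank '0 0 0 0.03 0; 0 0 0 0 0; 0 0 0 0 0; 0 0 0 0 0; 0 0 0 0 0; 0 0 0 0 0; 0 0 0 0 0; 0 0 0 0 0'
python3 -m crank '0 0 0 0 0; 0 0 0 0 0; 0 0 0 0 0; 0 0 0 0 0'
```

```text
clock: 6.9
eef_pos: [572.6, 209.1, 125.0]
tcp_rot: [-3.074, -0.648, -0.002]
contact_force: [-4.5, -1.8, 15.8]
finger_gap: -0.0
finger_force: 7.3
clock: 7.3
eef_pos: [572.6, 209.1, 125.0]
tcp_rot: [-3.074, -0.648, -0.002]
contact_force: [-4.5, -1.3, 14.6]
finger_gap: 0.1
finger_force: 7.3
```

At the stop: the force rose past the spring force with no further travel, and it held for over 1 s. Now I release slowly.

```bash
python3 -m crank '0 0 0 -0.1 0; 0 0 0 -0.15 0; 0 0 0 -0.2 0; 0 0 0 -0.2 0; 0 0 0 -0.2 0; 0 0 0 -0.4 0; 0 0 0 -0.7 0; 0 0 0 -0.7 0'
python3 -m crank '0 0 0 -0.7 0; 0 0 0 -0.7 0; 0 0 0 -0.3 0; 0 0 0 0 0; 0 0 0 0 0; 0 0 0 0 0; 0 0 0 0 0'
python3 - <<'E'
from plant import *
from h import *
import cv2
from scipy.spatial.transform import Rotation as R
s=get_state();d=get_image('wrist')
T=np.eye(4);T[:3,:3]=R.from_rotvec(s['tcp_rot']).as_matrix();T[:3,3]=s['eef_pos'];d['pose']=T@d['mount']
K=d['K'];print('head',zpt(d,312,240),s['contact_force'],s['eef_pos'])
c=get_image('scene');cv2.imwrite('pics/c2.png',cv2.resize(c['image'][245:365,165:285,::-1],None,fx=5,fy=5,interpolation=2))
E
```

```text
clock: 8.1
eef_pos: [571.6, 208.7, 189.9]
tcp_rot: [3.074, 0.648, -0.002]
contact_force: [0.6, -0.3, 0.6]
finger_gap: 0.3
finger_force: 0.0
clock: 8.8
eef_pos: [571.7, 208.7, 231.1]
tcp_rot: [3.074, 0.648, -0.003]
contact_force: [-0.3, -0.3, 1.0]
finger_gap: 0.2
finger_force: 0.0
head [574.54003439 212.10243776 139.56450907] [-0.32111396 -0.26481435  0.95104115] [571.6594491  208.74568467 231.0613078 ]
```

View pics/c2.png

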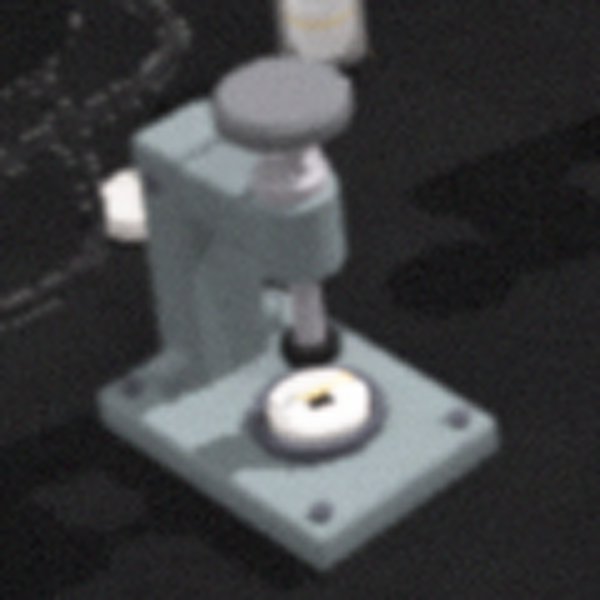

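The crop looks the same as at the start: head fully up at (284,100), puck in its nest at (318,405), and the arm clear.

```bash
python3 -c "from plant import *;print(close_job())"
```

```text
the job is handed in; nothing more can be done
None
```

I pressed the loaded press to its stop, held it there for just over 1 s and let it spring back fully up; the puck is still in its nest, the empty press was never touched, and the job is handed in (no verdict was returned).

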